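# Fish a dropped test ring out from behind the machine guard

### The job

A steel ring has dropped behind the fixed bar guard. Take the hooked rod from its rest, drop its hook into the ring's hole and draw the ring out through the mouth until it lies against the sprung pad of the end stop; feel for the pad, press the ring onto it with a pull of about 10 N (never above 15 N) for a second, then lift the hook out, leave the ring lying flat there and lay the rod back in its rest. Keep your hand off the ring, do not strike the guard, and leave the other things where they are.

Things in the scene. Friction and masses are not known exactly. Their poses are not given: they have to be found in the camera images.
- guard: Dark steel catch deck with a fixed guard of white bars. Origin on the table under the middle of the guard's mouth, z up, x pointing into the guard: the mouth (160 mm wide) looks along -x. Deck top at z = 6 mm, from x = -145 to 170 mm, 170 mm wide. The guard covers x = 0 to 170, y = -80 to 80 mm; the underside of its roof bars is at z = 93 mm; back and sides are closed.
- stop_range (a point): Point on the deck's top, 59 mm outside the mouth: middle of the range in which the drawn ring's centre meets the end stop's pad. The stop is clamped anywhere within 20 mm either way along the guard's x axis; its place is not measured: feel for it.
- stop_pad (a point): Point on the deck's top, 84 mm outside the mouth: middle of the range of the relaxed pad's face. End stop: aluminium block 76 mm wide, 14 mm high, centred on the deck; its sprung rubber pad (74 mm wide, 12 mm high, about 4 N per mm, 9 mm travel) faces the mouth; the block ends 35 mm behind the pad's face. The real stop is up to 20 mm off along the guard's x axis.
- ring_center (a point): Centre (half-way up) of the dropped steel ring: outside 50 mm, hole 26 mm, 12 mm high, 0.13 kg, lying flat on the deck under the guard, its z axis up. Dragging it takes about 1 N.
- rod_grip (a point): Grip point of the hooked rod: the centre of its black handle (120 mm long, 18 mm wide, 22 mm high), close to the centre of mass. x points along the rod to the hook, z is up as it lies in the rest. A straight 8 mm steel rod runs on from the handle on the same axis and ends in a leg bent straight down. 0.22 kg.
- hook_tip (a point): Lower end of the rod's hook leg (8 mm thick, round end), 240 mm along x from the grip point and 36 mm below the rod's axis.
- rest: Fixed aluminium rest of the rod, 130 x 50 mm, 40 mm high. The origin lies on the table under its middle; x runs along the rod towards the hook, z up. Two notched blocks, centred 47 mm either side of the origin and 18 mm long, carry the two ends of the handle; the notches are 26 mm wide, their floor at z = 30 mm and their walls up to 40 mm. In place, the grip point lies straight above the origin at z = 41 mm, hook leg down.
- disc: Bystander: solid steel disc, 34 mm across, 14 mm high, loose in the back of the guard. Origin at the centre of its underside.
- weight: Bystander: steel balance weight, 38 mm across, 60 mm high. Origin at the centre of its underside.
- spare: Bystander: larger steel ring, 68 mm across, 16 mm high, on the bench outside the guard. Origin at the centre of its underside.
- wrench: Bystander: wrench lying on the bench.
- jar: Bystander: closed jar, 60 mm across, 75 mm high. Origin at the centre of its underside.
- crucible: Bystander: white ceramic crucible, 52 mm across, 40 mm high. Origin at the centre of its underside.
Things that resemble listed ones, but are neither listed nor needed, are in the scene too. There is more than one size of the rest; the job needs the middle-sized.

How it is judged:
On the way, in this order (a step that is already met when the one before it is completed fails the run):
1. the hook is down in the ring's hole, behind the guard (horizontal distance between hook_tip and ring_center below 0.014 m and z of hook_tip in the frame of ring_center below 0.004 m and x of ring_center in the frame of guard above 0.03 m), for 0.1 s.
2. outside the mouth, the ring is pulled onto the sprung pad by the hook in its hole, with more than 6 N for half a second (horizontal distance between hook_tip and ring_center below 0.014 m and z of hook_tip in the frame of ring_center below 0.004 m and x of ring_center in the frame of guard between -0.095 and -0.032 m and y of ring_center in the frame of guard between -0.032 and 0.032 m and contact force between rod and ring above 6 N), for 0.5 s.
At the end, for the whole second after the job is handed in: The ring lies flat and still on the deck by the stop, its centre 32 to 95 mm outside the mouth and within 32 mm of the deck's middle line; the rod lies still in both notches of its rest, hook down, grip within 20 mm of the rest's middle and 0.1 rad of its direction (x of ring_center in the frame of guard between -0.095 and -0.032 m and y of ring_center in the frame of guard between -0.032 and 0.032 m and z of ring_center in the frame of guard below 0.016 m and angle between ring_center's own z axis and vertical below 0.1 rad and linear speed of each of ring, rod below 0.02 m/s and distance between rod_grip and rest below 0.05 m and horizontal distance between rod_grip and rest below 0.02 m and z of rod_grip in the frame of rest above 0.036 m and z of hook_tip in the frame of rest below 0.016 m and angle between the x axis of rod_grip and the x axis of rest, either way round below 0.1 rad); the robot touches nothing.
It fails at once if the rod bears on the ring with more than 15 N (contact force between rod and ring above 15 N).
It fails at once if the hand touches the ring (contact force between any of the fingers, the arm and ring above 0.5 N).
It fails at once if the rod or the robot strikes the guard or its deck with more than 20 N (contact force between any of rod, the fingers, the arm and guard above 20 N).
It fails at once if a bystander is moved more than 30 mm (distance of any of disc, weight, spare, wrench, jar, crucible from where it was at the start of the episode above 0.03 m).
It also fails if it takes over 72 s, if anything falls off the work surface, if the arm or the gripper's body presses on something with over 40 N, if the wrist force passes 120 N, or if a joint passes its speed limit or range.

### The arm

A 7-joint arm with a two-finger parallel gripper is mounted at the origin on the work surface. World frame = base frame: x ahead of the robot, y to its left, z up, the work surface at z = 0. Lengths are in m, angles in rad, forces in N, time in s.
With the tool pointing down it reaches from about 0.425 to 0.925 m from the base axis. Payload 6.8 kg.
Tool frame: the origin (TCP) lies at the very end of the fingers, on their centre line; the grasp point (between the pads) lies 19 mm behind it; z points along the fingers, y is the direction in which the jaws open and shut (so a half turn about z gives the same grasp; the last joint's range is limited). The gripper opens to 88 mm and grips with 3 to 60 N. Pads are 20 mm wide; open, the fingers measure 115 mm over their backs; the gripper's body (75 mm by 178 mm) begins 61 mm behind the grasp point.
Start: joints at [-1.323, 0.477, 0.022, 1.555, -0.011, 1.109, -0.083], TCP at [0.235, 0.633, 0.223] pointing down, gripper open.
Joint ranges: [-2.96, 2.96], [-0.34, 2.1], [-1.41, 1.46], [0.24, 2.44], [-1.37, 4.51], [0.17, 1.92], [-2.96, 2.96]. Speed limits (rad/s): [2.39, 2.39, 3.14, 3.14, 3.14, 3.14, 3.14].

### API

Orientations are given as a 3x3 rotation matrix whose columns are the frame's x, y, z axes.
In Python, from workcell import telemetry, snapshot, sign_off gives the robot as it stands.
- The arm moves only by the tool arm_command, never from a script. Its argument "rows" is a list that holds one entry, the list of rows, each a list of 7 numbers: the shift along the tool's x, y, z in mm, then the turn, a rotation vector about the tool's x, y, z in rad, then the closure in counts, from 0 (fully open) to 255 (shut). In form: [[[x, y, z, rx, ry, rz, hand], ...]]. A call has 1 to 12 rows; each row shifts and turns the commanded pose from where the row before left it, along the tool's axes as they then stand; what a row does not reach is not made up. A row lasts 1/10 s, in which the tool goes at most 50 mm and 8.59 degrees, less where a joint would pass 70% of its speed; a pose out of reach is approached as far as the arm can. A call with a gripper value outside its range is refused whole. The fingers move at their own pace and stop on an object; "force" is the grip in N (left out, the last holds). Time passes only in rows, so rows that do not move let the fingers close. It gives the time, the measured TCP pose, the force and the opening at its end, in the units of the state.
- telemetry.get_obs(): the state, without advancing time (a new reading comes with each control period).
- snapshot(name): name is "scene" or "top"; returns a dict with "image" (400x640x3 uint8, red, green, blue), "fx", "fy", "cx", "cy" (pixels), "extrinsics" (4x4, takes a point from camera to world coordinates). Camera axes: x right, y up, looking along -z (the intrinsics and any distortion apply to the point x, -y, -z); pixel columns grow to the right and rows downward; lengths in m; the calibration is good to about 2 mm. A picture is of the moment at which its call begins. There is no depth.
- sign_off(): hands the job in, once; it reports no verdict.
The state is a dict: "time": time; "q": joint angles; "dq": joint speeds; "effort": joint torques, N m; "eef_pos": TCP position; "tcp_rot": TCP orientation; "ft_force": force on the tool from outside, world axes, zero at the start; "moment": the same for the moment, N m; "finger_gap": opening from 0.0 (shut) to 1.0 (fully open).
Only numpy, scipy, OpenCV 4.12 (cv2) and the standard library are available. Lean on these libraries where they do the work, as an engineer would, in place of code of your own. Each camera call takes 0.05 s, during which the arm holds its last target. There are 200 camera calls.

## Working session

There is one attempt and no reset: what is moved stays moved. The work goes in short steps, Python scripts to look and compute and a tool call to move; the robot and the scene stay as the last step left them, time stands still between calls to the robot, and variables do not carry over. Pictures are saved under pics/ and viewed, about 8 in all and at most 12, crops included, and the job is handed in when it is done.

Besides the shell and the picture viewer there is one more tool, called after "Call:" by a JSON object that holds its "method" and its "body". arm_command: Moves the arm, as the interface text tells. Its arguments: {"type":"object","properties":{"rows":{"type":"array","items":{"type":"array","items":{"type":"array","items":{"type":"number"}}}},"force":{"type":"number"}},"required":["rows"]}

```bash
mkdir -p pics
python3 - <<'E'
from workcell import telemetry, snapshot
import cv2,json
for n in ["scene","top"]:
    s=snapshot(n); cv2.imwrite(f"pics/{n}0.png",s["image"][:,:,::-1])
    print(n,s["fx"],s["fy"],s["cx"],s["cy"],s["extrinsics"],[k for k in s])
o=telemetry.get_obs(); print(o)
E
```

```text
scene 409.216122012117 409.216122012117 318.71158813481975 196.31648790394757 [[-7.85185083e-01 -3.88203261e-01  4.82475506e-01  1.05626326e+00]
 [ 6.19260926e-01 -4.91537837e-01  6.12296056e-01  6.63726776e-01]
 [-5.40358591e-04  7.79543958e-01  6.26347288e-01  7.49981845e-01]
 [ 0.00000000e+00  0.00000000e+00  0.00000000e+00  1.00000000e+00]] ['image', 'fx', 'fy', 'cx', 'cy', 'extrinsics']
top 471.96186534887227 471.96186534887227 323.24010186138673 206.1623648069097 [[ 0.02459176  0.98282889 -0.18287324  0.30291429]
 [-0.99916766  0.03011937  0.0275103   0.02766938]
 [ 0.03254594  0.1820445   0.98275153  1.26847585]
 [ 0.          0.          0.          1.        ]] ['image', 'fx', 'fy', 'cx', 'cy', 'extrinsics']
{'time': 0.1, 'q': array([-1.3231026 ,  0.47769343,  0.02236023,  1.55630421, -0.01151118,
        1.1093172 , -0.08309953]), 'dq': array([-0.00010297, -0.0008202 ,  0.00223735, -0.00402469, -0.00109754,
        0.00014355,  0.00037007]), 'effort': array([ 5.01046292e-03, -5.84087563e+01,  1.54048763e+00, -2.73314452e+01,
       -5.41451736e-02,  1.30223483e-02,  6.04572324e-05]), 'eef_pos': array([0.23495874, 0.63222473, 0.22181582]), 'tcp_rot': array([[-9.37370468e-01,  3.48333756e-01, -4.48290439e-04],
       [ 3.48334026e-01,  9.37369226e-01, -1.52952612e-03],
       [-1.12571916e-04, -1.58988743e-03, -9.99998730e-01]]), 'ft_force': array([-0.04040541, -0.51156443,  0.25295724]), 'moment': array([ 0.02510081,  0.00965371, -0.00235906]), 'finger_gap': 1.0019215972259048}
```

View pics/scene0.png

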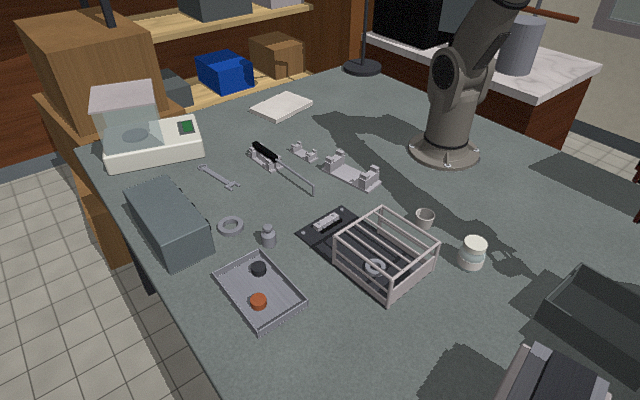

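View pics/top0.png

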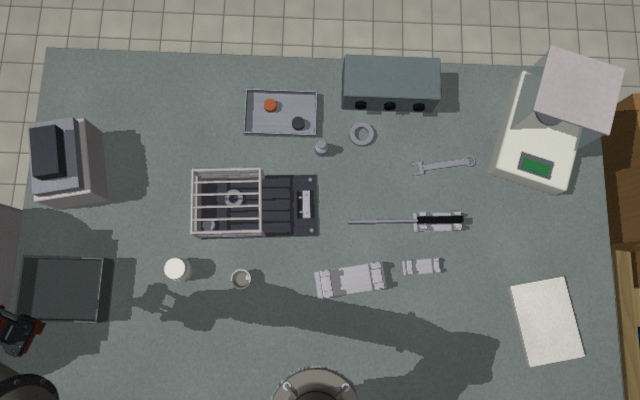

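```bash
python3 - <<'E'
import cv2,numpy as np
a=cv2.imread("pics/top0.png")[155:245,185:475]; b=cv2.imread("pics/scene0.png")[135:305,235:445]
A=cv2.resize(a,None,fx=2.75,fy=2.75,interpolation=cv2.INTER_CUBIC); B=cv2.resize(b,None,fx=2,fy=2,interpolation=cv2.INTER_CUBIC)
c=np.zeros((A.shape[0]+B.shape[0],800,3),np.uint8); c[:A.shape[0],:A.shape[1]]=A; c[A.shape[0]:,:B.shape[1]]=B
print(c.shape,A.shape); cv2.imwrite("pics/c1.png",c)
E
cat > h.py <<'E'
import numpy as np,cv2
from workcell import telemetry, snapshot
def ray(s,u,v):
    E=s["extrinsics"]; d=E[:3,:3]@np.array([(u-s["cx"])/s["fx"],-(v-s["cy"])/s["fy"],-1]); return E[:3,3],d
def plane(s,u,v,z):
    o,d=ray(s,u,v); return o+d*(z-o[2])/d[2]
def proj(s,p):
    E=s["extrinsics"]; c=E[:3,:3].T@(np.asarray(p)-E[:3,3]); return s["cx"]+s["fx"]*c[0]/-c[2], s["cy"]+s["fy"]*-c[1]/-c[2]
E
```

```text
(588, 800, 3) (248, 798, 3)
```

View pics/c1.png

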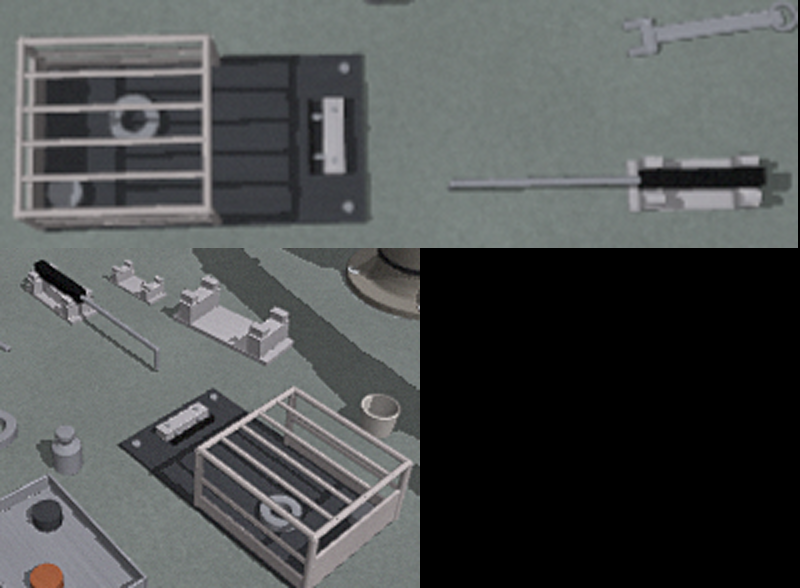

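Run:
```python
from h import *
t=snapshot("top"); s=snapshot("scene")
T=lambda x,y:(185+x/2.75,155+y/2.75); S=lambda x,y:(235+x/2,135+(y-248)/2)
def tri(a,b):
    o1,d1=ray(t,*a);o2,d2=ray(s,*b); k=np.linalg.lstsq(np.c_[d1,-d2],o2-o1,rcond=None)[0]
    p,q=o1+d1*k[0],o2+d2*k[1]; return (p+q)/2,np.linalg.norm(p-q)
np.set_printoptions(precision=4,suppress=True)
for n,x,y,z in [("deckL",364,55,.006),("deckR",367,221,.006),("screwL",344,68,.006),("screwR",348,207,.006),("roofmouthL",209,40,.099),("roofmouthR",210,219,.099),("roofbackL",20,40,.099),("roofbackR",18,216,.099),("ring",134,117,.018),("stopL",334,97,.02),("stopR",333,173,.02),("padface",310,135,.018),("hdl hook end",640,177,.052),("hdl end",765,177,.052),("hook",452,184,.041),("rodmid",560,182,.041),("rest1",629,160,.0),("rest2",629,210,.0),("rest3",766,208,.0)]:
    print(n,plane(t,*T(x,y),z))
print("scene ring",plane(s,*S(281,512),.015),"tip",plane(s,*S(155,368),.005),"deckscrews",plane(s,*S(214,397),.006),plane(s,*S(137,442),.006), "deck corners",plane(s,*S(211,389),.006),plane(s,*S(120,443),.006))
print("ring tri",tri(T(134,117),S(281,512)),"tip top", plane(s,*S(156,348),.041), "mouth roof",plane(s,*S(294,391),.099),plane(s,*S(199,450),.099),"hdl hook end",plane(s,*S(83,297),.048))
```

```text
deckL [0.6246 0.0107 0.006 ]
deckR [0.4576 0.0032 0.006 ]
screwL [0.6106 0.0303 0.006 ]
screwR [0.4708 0.0222 0.006 ]
roofmouthL [0.6105 0.1558 0.099 ]
roofmouthR [0.4439 0.1468 0.099 ]
roofbackL [0.6047 0.3292 0.099 ]
roofbackR [0.4417 0.3188 0.099 ]
ring [0.5518 0.2339 0.018 ]
stopL [0.5775 0.0392 0.02  ]
stopR [0.5019 0.0378 0.02  ]
padface [0.5392 0.0615 0.018 ]
hdl hook end [ 0.5016 -0.2554  0.052 ]
hdl end [ 0.5052 -0.376   0.052 ]
hook [ 0.4913 -0.0766  0.041 ]
rodmid [ 0.4963 -0.1805  0.041 ]
rest1 [ 0.527  -0.2567  0.    ]
rest2 [ 0.4767 -0.2562  0.    ]
rest3 [ 0.4827 -0.3933  0.    ]
scene ring [0.5499 0.2374 0.015 ] tip [ 0.4928 -0.0806  0.005 ] deckscrews [0.4685 0.0228 0.006 ] [0.6068 0.0289 0.006 ] deck corners [0.4605 0.0071 0.006 ] [0.6254 0.0166 0.006 ]
ring tri (array([0.5511, 0.2359, 0.015 ]), np.float64(0.003932147900746942)) tip top [ 0.4909 -0.0801  0.041 ] mouth roof [0.4573 0.1554 0.099 ] [0.6156 0.1623 0.099 ] hdl hook end [ 0.5054 -0.2456  0.048 ]
```

Call:
{"method": "arm_command", "body": {"rows": [[[0,0,0,0,0,0.146,0],[0,0,0,0,0,0.146,0],[0,0,0,0,0,0.146,0],[0,0,0,0,0,0.146,0],[0,0,0,0,0,0.146,0],[0,0,0,0,0,0.146,0],[0,0,0,0,0,0.146,0],[0,0,0,0,0,0.146,0],[-30,27,0,0,0,0,0],[-30,27,0,0,0,0,0],[-30,27,0,0,0,0,0],[-30,27,0,0,0,0,0]]]}}

```text
time: 1.4
eef_pos: [0.3494, 0.5167, 0.2225]
tcp_rot: [[-0.047, 0.999, -0.0], [0.999, 0.047, -0.0], [-0.0, -0.0, -1.0]]
ft_force: [0.1, 0.0, 0.8]
finger_gap: 1.001
```

Call:
{"method": "arm_command", "body": {"rows": [[[-31,27,0,0,0,0,0],[-31,27,0,0,0,0,0],[-31,27,0,0,0,0,0],[-31,27,0,0,0,0,0],[-31,27,0,0,0,0,0],[-31,27,0,0,0,0,0],[-46,-3,0,0,0,0,0],[-46,-3,0,0,0,0,0],[-46,-3,0,0,0,0,0],[-46,-3,0,0,0,0,0],[-46,-3,0,0,0,0,0],[-46,-3,0,0,0,0,0]]]}}

```text
time: 2.6
eef_pos: [0.5138, 0.0615, 0.2228]
tcp_rot: [[-0.047, 0.999, 0.0], [0.999, 0.047, 0.0], [0.0, 0.0, -1.0]]
ft_force: [0.1, 0.1, 0.4]
finger_gap: 1.002
```

Call:
{"method": "arm_command", "body": {"rows": [[[-46,-3,0,0,0,0,0],[-46,-3,0,0,0,0,0],[-46,-3,0,0,0,0,0],[-46,-3,0,0,0,0,0],[-46,-3,0,0,0,0,0],[-46,-3,0,0,0,0,0],[-46,-3,0,0,0,0,0],[-46,-3,0,0,0,0,0],[0,0,0,0,0,0,0],[0,0,0,0,0,0,0]]]}}

```text
time: 3.6
eef_pos: [0.5068, -0.3065, 0.2224]
tcp_rot: [[-0.044, 0.999, -0.001], [0.999, 0.044, -0.0], [0.0, -0.001, -1.0]]
ft_force: [-0.3, 0.2, 0.1]
finger_gap: 1.002
```

Call:
{"method": "arm_command", "body": {"rows": [[[-12,-5,20,0,0,0,0],[0,0,40,0,0,0,0],[0,0,40,0,0,0,0],[0,0,36,0,0,0,0],[0,0,0,0,0,0,0]]]}}

```text
time: 4.1
eef_pos: [0.5009, -0.3133, 0.0823]
tcp_rot: [[-0.05, 0.999, -0.008], [0.999, 0.05, 0.005], [0.005, -0.007, -1.0]]
ft_force: [-0.5, 0.9, 0.6]
finger_gap: 1.002
```

Run:
```python
from h import *
s=snapshot("scene"); c=s["image"][110:230,200:360,::-1]
cv2.imwrite("pics/c2.png",cv2.resize(c,None,fx=4.5,fy=4.5,interpolation=cv2.INTER_CUBIC))
o=telemetry.get_obs();print(o["eef_pos"],proj(s,[.503,-.319,.041]),proj(s,o["eef_pos"]))
```

```text
[ 0.50232825 -0.31493966  0.08507565] (np.float64(264.5430951752606), np.float64(151.0708553723192)) (np.float64(264.2488578270842), np.float64(139.6151886663793))
```

View pics/c2.png

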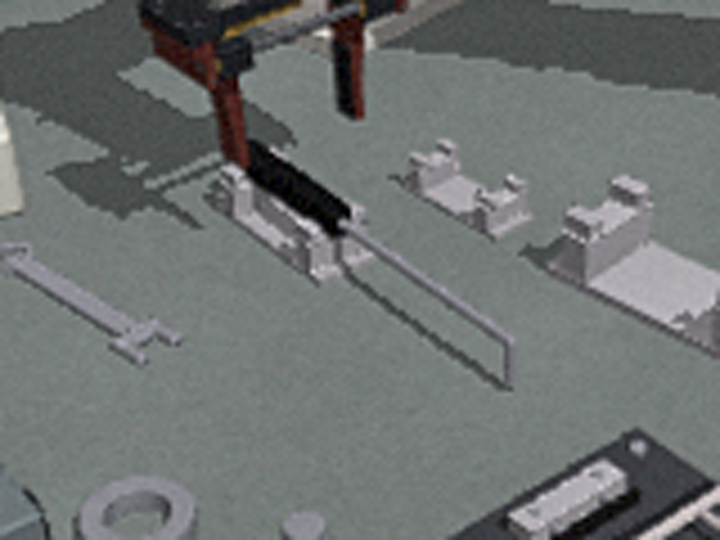

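Call:
{"method": "arm_command", "body": {"rows": [[[0,0,30,0,0,0,0],[0,0,20,0,0,0,0],[0,0,10,0,0,0,0],[0,0,0,0,0,0,0],[0,0,0,0,0,0,255],[0,0,0,0,0,0,255],[0,0,0,0,0,0,255],[0,0,0,0,0,0,255],[0,0,0,0,0,0,255],[0,0,0,0,0,0,255],[0,0,0,0,0,0,255],[0,0,0,0,0,0,255]]], "force": 55}}

```text
time: 5.35
eef_pos: [0.503, -0.3177, 0.0266]
tcp_rot: [[-0.047, 0.999, -0.0], [0.999, 0.047, 0.0], [0.0, -0.0, -1.0]]
ft_force: [-0.8, 0.1, 0.6]
finger_gap: 0.312
```

Call:
{"method": "arm_command", "body": {"rows": [[[0,0,0,0,0,0,255],[0,0,0,0,0,0,255],[0,0,0,0,0,0,255],[0,0,0,0,0,0,255],[0,0,0,0,0,0,255]]]}}

```text
time: 5.85
eef_pos: [0.5032, -0.3177, 0.0266]
tcp_rot: [[-0.047, 0.999, 0.0], [0.999, 0.047, -0.0], [-0.0, 0.0, -1.0]]
ft_force: [1.2, 0.4, -1.1]
finger_gap: 0.202
```

Call:
{"method": "arm_command", "body": {"rows": [[[0,0,-10,0,0,0,255],[0,0,-20,0,0,0,255],[0,0,-30,0,0,0,255],[15,6,0,0,0,0,255],[25,11,0,0,0,0,255],[30,12,0,0,0,0,255],[30,12,0,0,0,0,255],[30,12,0,0,0,0,255],[18,9,0,0,0,0,255],[9,4,0,0,0,0,255],[0,0,0,0,0,0,255],[0,0,0,0,0,0,255]]]}}

```text
time: 7.05
eef_pos: [0.5609, -0.1588, 0.0865]
tcp_rot: [[-0.046, 0.999, -0.001], [0.999, 0.046, -0.001], [-0.001, -0.001, -1.0]]
ft_force: [-0.6, -0.7, -2.5]
finger_gap: 0.2
```

Run:
```python
from h import *
s=snapshot("scene"); t=snapshot("top")
c=cv2.resize(s["image"][130:310,230:430,::-1],None,fx=2.6,fy=2.6,interpolation=cv2.INTER_CUBIC)[:468]
d=cv2.resize(t["image"][165:245,185:425,::-1],None,fx=3.3,fy=3.3,interpolation=cv2.INTER_CUBIC)
print(c.shape,d.shape)
cv2.imwrite("pics/c3s.png",c);cv2.imwrite("pics/c3t.png",d)
o=telemetry.get_obs();p=o["eef_pos"];R=o["tcp_rot"];print(p,o["ft_force"],o["finger_gap"])
tip=p+R@[.24,0,.0216];print(tip,proj(s,tip),proj(t,tip+[0,0,.036]))
```

```text
(468, 520, 3) (264, 792, 3)
[ 0.56080805 -0.1595264   0.08666627] [-0.41584099 -0.1391403  -2.04018584] 0.20075501363028767
[0.55010476 0.08021889 0.06489018] (np.float64(333.18657584139186), np.float64(216.4678911827256)) (np.float64(289.7896439121449), np.float64(193.49324581271674))
```

View pics/c3s.png

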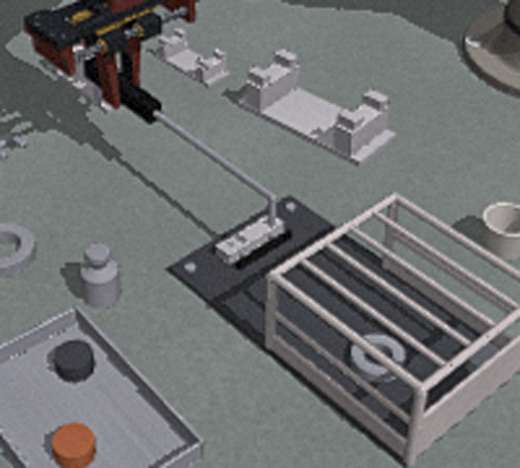

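View pics/c3t.png

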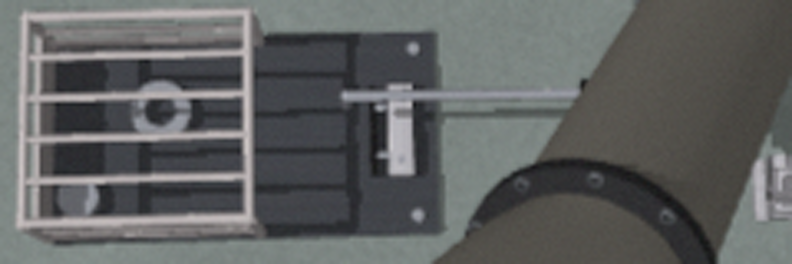

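Call:
{"method": "arm_command", "body": {"rows": [[[15,1,8,0,0,0,255],[10,1,13,0,0,0,255],[10,1,12,0,0,0,255],[20,1,0,0,0,0,255],[25,2,0,0,0,0,255],[25,2,0,0,0,0,255],[25,1,0,0,0,0,255],[18,1,0,0,0,0,255],[8,0,0,0,0,0,255],[0,0,0,0,0,0,255],[0,0,0,0,0,0,255]]]}}

```text
time: 8.25
eef_pos: [0.564, -0.0023, 0.0533]
tcp_rot: [[-0.046, 0.999, -0.0], [0.999, 0.046, -0.001], [-0.001, -0.0, -1.0]]
ft_force: [0.2, 0.5, -1.4]
finger_gap: 0.2
```

Run:
```python
from h import *
s=snapshot("scene"); t=snapshot("top")
c=cv2.resize(s["image"][220:300,325:445,::-1],None,fx=5,fy=5,interpolation=cv2.INTER_CUBIC)
d=cv2.resize(t["image"][175:215,195:315,::-1],None,fx=5,fy=5,interpolation=cv2.INTER_CUBIC)
cv2.imwrite("pics/c4.png",np.vstack([c,d]))
o=telemetry.get_obs();p=o["eef_pos"];R=o["tcp_rot"];print(p,o["ft_force"],o["finger_gap"])
tip=p+R@[.24,0,.0216];print(tip,proj(s,tip),proj(t,tip+[0,0,.036]))
```

```text
[ 0.5641636  -0.00297218  0.05358166] [-0.74637951 -0.07136811 -3.06530961] 0.20113163275992124
[0.55334459 0.23676825 0.03180929] (np.float64(374.85560723500873), np.float64(262.7017005721434)) (np.float64(229.68223904901276), np.float64(193.06608913269577))
```

View pics/c4.png

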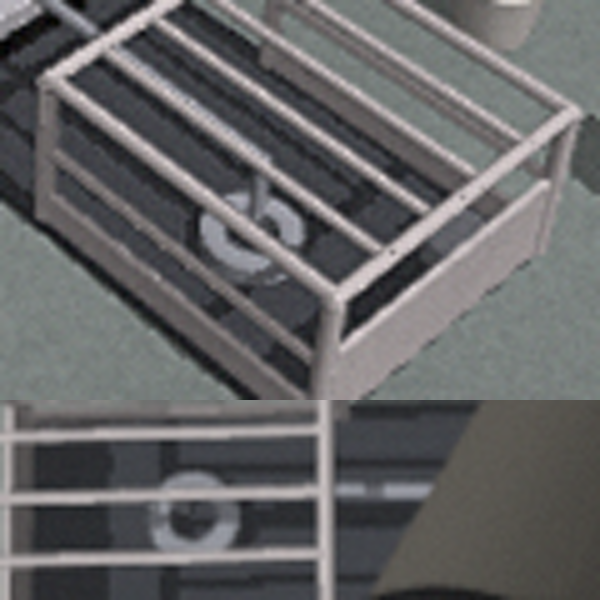

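Run:
```python
from h import *
s=snapshot("scene"); t=snapshot("top")
print("ring scene",plane(s,375.2,266.4,.018),"tip scene",plane(s,376.6,264.8,.0318),"elbow",plane(s,377.4,251.6,.068+.004),"ring top",plane(t,233.8,198,.018), "hook elbow top", plane(t,288.6,194.4,.101))
g=cv2.cvtColor(s["image"],cv2.COLOR_RGB2GRAY)
print(g[250:278,362:390])
```

```text
ring scene [0.55116957 0.23737406 0.018     ] tip scene [0.55470848 0.24391521 0.0318    ] elbow [0.55348826 0.24022669 0.072     ] ring top [0.55054387 0.23362715 0.018     ] hook elbow top [0.54765078 0.0831204  0.101     ]
[[ 70  71  67  70  78  56  47  37  52  77 127 159 189 173 176 117  80  66
   68  67  71  72  51  44  38  64  62  68]
 [ 65  67  70  69  67  72  54  44  34  58  73 115 145 180 183 161 123  71
   64  61  66  66  75  51  49  45  41  63]
 [ 65  68  67  64  65  73  75  42  45  38  55  61  93 131 169 197 160  93
   65  62  70  68  69  68  68  45  42  44]
 [ 66  64  62  71  67  71  68  77  49  50  40  32  39  74 122 153 193 151
   95  67  60  67  64  70  68  69  54  47]
 [121  70  64  64  67  66  70  74  74  71  54  35  30  62  84 111 145 181
  178 126  74  57  66  67  68  71  68  71]
 [210 136  77  60  63  68  70  69  74  67  76  51  40  70 107  98  95 127
  167 203 144  91  65  62  64  70  66  71]
 [171 201 151  92  64  63  67  65  63  71  69  66  60  66 103 131  74  63
  120 156 188 168 107  62  62  68  70  67]
 [146 165 196 171 108  67  66  65  59  63  65  72  66  
[... 1702 characters left out ...]
106 118 122  78  60  70  69  97 127 145 145 149 150 153 149 156 156  98
   97 128 153 172 200 151  98  61  61  64]
 [104 107 111 128  89  73  76  78  83 108 126 141 149 147 147 144 105  89
   74  90 123 147 168 193 169 120  72  57]
 [ 61  70  98 108 127 113  88  80  83  94  92 103 105 119  88  74  79  79
   79  80  92 117 140 163 181 206 138  77]
 [ 71  60  67  90 106 116 110  83  84  88 100 100  84  80  85  79  87  82
  123 140  88  70 104 136 157 172 196 151]
 [ 68  65  68  53  90 102 117 116  91  81  74  77  76  77  84  82 108 100
   84  63  59  64  60  94 126 151 165 197]
 [ 61  65  67  67  41 107 103 112 133  97  54  29  46  45  65  66  61  66
   65  66  66  65  64  62  83 118 142 167]]
```

Call:
{"method": "arm_command", "body": {"rows": [[[-4,-4,0,0,0,0,255],[0,0,5,0,0,0,255],[0,0,5,0,0,0,255],[0,0,1,0,0,0,255],[0,0,1,0,0,0,255],[0,0,1,0,0,0,255],[0,0,1,0,0,0,255],[0,0,0,0,0,0,255]]]}}

```text
time: 9.25
eef_pos: [0.5605, -0.0056, 0.0396]
tcp_rot: [[-0.047, 0.999, -0.0], [0.999, 0.047, 0.0], [0.0, -0.0, -1.0]]
ft_force: [0.0, -0.1, -2.1]
finger_gap: 0.202
```

Call:
{"method": "arm_command", "body": {"rows": [[[0,0,1,0,0,0,255],[0,0,1,0,0,0,255],[0,0,0,0,0,0,255]]]}}

```text
time: 9.55
eef_pos: [0.5604, -0.0057, 0.0375]
tcp_rot: [[-0.047, 0.999, -0.0], [0.999, 0.047, 0.0], [0.0, -0.0, -1.0]]
ft_force: [0.4, 0.2, -1.5]
finger_gap: 0.201
```

Call:
{"method": "arm_command", "body": {"rows": [[[0,0,2,0,0,0,255],[0,0,2,0,0,0,255],[0,0,1,0,0,0,255],[0,0,0,0,0,0,255],[0,0,0,0,0,0,255]]]}}

```text
time: 10.05
eef_pos: [0.5604, -0.0057, 0.0326]
tcp_rot: [[-0.047, 0.999, -0.0], [0.999, 0.047, -0.0], [-0.0, -0.0, -1.0]]
ft_force: [0.8, 0.9, -3.2]
finger_gap: 0.201
```

Run:
```python
from h import *
s=snapshot("scene"); t=snapshot("top")
c=cv2.resize(s["image"][235:290,345:405,::-1],None,fx=6,fy=6,interpolation=cv2.INTER_CUBIC)
cv2.imwrite("pics/c5.png",c)
o=telemetry.get_obs();p=o["eef_pos"];R=o["tcp_rot"];print(p,o["ft_force"],o["finger_gap"],p+R@[.24,0,.0216])
```

```text
[ 0.56049606 -0.00571439  0.03268931] [-0.42066772 -0.82935951 -2.43082801] 0.1989355562421825 [0.54923054 0.23402118 0.01109063]
```

View pics/c5.png

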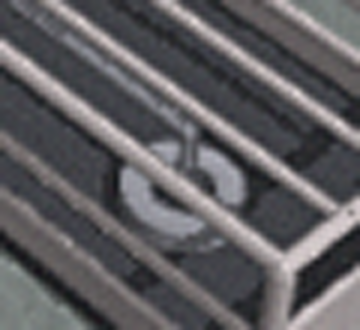

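Call:
{"method": "arm_command", "body": {"rows": [[[-1,0,0,0,0,0,255],[-2,0,0,0,0,0,255],[-2,0,0,0,0,0,255],[-2,0,0,0,0,0,255],[-2,0,0,0,0,0,255],[-2,0,0,0,0,0,255],[-2,0,0,0,0,0,255],[-3,0,0,0,0,0,255],[-4,0,0,0,0,0,255],[-5,0,0,0,0,0,255],[-6,0,0,0,0,0,255],[-7,0,0,0,0,0,255]]]}}

```text
time: 11.35
eef_pos: [0.5623, -0.0442, 0.0327]
tcp_rot: [[-0.047, 0.999, 0.0], [0.999, 0.047, -0.0], [-0.0, 0.0, -1.0]]
ft_force: [0.9, 1.2, -1.6]
finger_gap: 0.202
```

Call:
{"method": "arm_command", "body": {"rows": [[[-7,-1,0,0,0,0,255],[-8,-1,0,0,0,0,255],[-8,-1,0,0,0,0,255],[-8,-1,0,0,0,0,255],[-8,-1,0,0,0,0,255],[-8,-1,0,0,0,0,255],[-8,-1,0,0,0,0,255],[-7,-1,0,0,0,0,255],[-6,0,0,0,0,0,255],[-4,0,0,0,0,0,255],[-2,0,0,0,0,0,255],[0,0,0,0,0,0,255]]]}}

```text
time: 12.55
eef_pos: [0.5578, -0.1182, 0.0326]
tcp_rot: [[-0.047, 0.999, 0.0], [0.999, 0.047, -0.0], [-0.0, 0.0, -1.0]]
ft_force: [0.8, 0.7, -3.2]
finger_gap: 0.204
```

Run:
```python
from h import *
s=snapshot("scene"); t=snapshot("top")
c=cv2.resize(s["image"][180:290,280:420,::-1],None,fx=4,fy=4,interpolation=cv2.INTER_CUBIC)
cv2.imwrite("pics/c6.png",c)
o=telemetry.get_obs();p=o["eef_pos"];R=o["tcp_rot"];print(p,o["ft_force"],o["finger_gap"]);tip=p+R@[.24,0,.0216]
d=tip[:2]-[.535,.154];print(tip,"guard",d@[-.05,.9987],d@[-.9987,-.05])
```

```text
[ 0.55780056 -0.11778722  0.03262195] [ 0.8414119   0.90727732 -1.47030075] 0.20128297581875973
[0.54645365 0.12194386 0.01101598] guard -0.032587153095333214 -0.009835948350592335
```

View pics/c6.png

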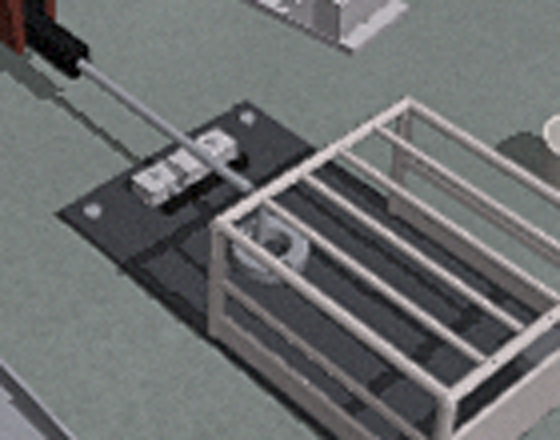

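Call:
{"method": "arm_command", "body": {"rows": [[[-2,0,0,0,0,0,255],[-3,0,0,0,0,0,255],[-3,0,0,0,0,0,255],[-3,0,0,0,0,0,255],[-2,0,0,0,0,0,255],[-1,0,0,0,0,0,255],[-1,0,0,0,0,0,255],[-1,0,0,0,0,0,255]]]}}

```text
time: 13.45
eef_pos: [0.5585, -0.1339, 0.0326]
tcp_rot: [[-0.047, 0.999, -0.0], [0.999, 0.047, 0.0], [0.0, -0.0, -1.0]]
ft_force: [-0.9, 0.7, -3.1]
finger_gap: 0.203
```

Call:
{"method": "arm_command", "body": {"rows": [[[-1,0,0,0,0,0,255],[-1,0,0,0,0,0,255]]]}}

```text
time: 13.65
eef_pos: [0.5586, -0.1359, 0.0326]
tcp_rot: [[-0.047, 0.999, -0.0], [0.999, 0.047, 0.0], [0.0, -0.0, -1.0]]
ft_force: [1.1, 1.3, -2.4]
finger_gap: 0.204
```

Call:
{"method": "arm_command", "body": {"rows": [[[-1,0,0,0,0,0,255],[-1,0,0,0,0,0,255]]]}}

```text
time: 13.85
eef_pos: [0.5587, -0.138, 0.0327]
tcp_rot: [[-0.047, 0.999, 0.0], [0.999, 0.047, 0.0], [0.0, 0.0, -1.0]]
ft_force: [-1.2, 1.0, -2.8]
finger_gap: 0.2
```

Call:
{"method": "arm_command", "body": {"rows": [[[-1,0,0,0,0,0,255],[-1,0,0,0,0,0,255],[-1,0,0,0,0,0,255]]]}}

```text
time: 14.15
eef_pos: [0.5588, -0.141, 0.0327]
tcp_rot: [[-0.047, 0.999, 0.0], [0.999, 0.047, 0.0], [0.0, 0.0, -1.0]]
ft_force: [0.8, 1.0, -2.0]
finger_gap: 0.206
```

Call:
{"method": "arm_command", "body": {"rows": [[[-1,0,0,0,0,0,255],[-1,0,0,0,0,0,255]]]}}

```text
time: 14.35
eef_pos: [0.5589, -0.143, 0.0326]
tcp_rot: [[-0.047, 0.999, -0.0], [0.999, 0.047, 0.0], [0.0, -0.0, -1.0]]
ft_force: [0.0, 0.6, -1.9]
finger_gap: 0.202
```

Call:
{"method": "arm_command", "body": {"rows": [[[-1,0,0,0,0,0,255],[-1,0,0,0,0,0,255]]]}}

```text
time: 14.55
eef_pos: [0.559, -0.145, 0.0326]
tcp_rot: [[-0.047, 0.999, -0.0], [0.999, 0.047, 0.0], [0.0, -0.0, -1.0]]
ft_force: [0.2, 0.6, -2.1]
finger_gap: 0.2
```

Call:
{"method": "arm_command", "body": {"rows": [[[-1,0,0,0,0,0,255],[-1,0,0,0,0,0,255],[-1,0,0,0,0,0,255]]]}}

```text
time: 14.85
eef_pos: [0.5592, -0.148, 0.0327]
tcp_rot: [[-0.047, 0.999, 0.0], [0.999, 0.047, 0.0], [0.0, 0.0, -1.0]]
ft_force: [0.2, -0.1, -2.1]
finger_gap: 0.198
```

Run:
```python
from h import *
s=snapshot("scene"); t=snapshot("top")
c=cv2.resize(s["image"][185:245,290:380,::-1],None,fx=6,fy=6,interpolation=cv2.INTER_CUBIC)
d=cv2.resize(t["image"][170:220,250:340,::-1],None,fx=6,fy=6,interpolation=cv2.INTER_CUBIC)[:230]
cv2.imwrite("pics/c7.png",np.vstack([c,d]))
o=telemetry.get_obs();p=o["eef_pos"];print(p,o["ft_force"])
```

```text
[ 0.55912127 -0.1481426   0.03265992] [-0.89712646 -0.08682653 -2.06396099]
```

View pics/c7.png

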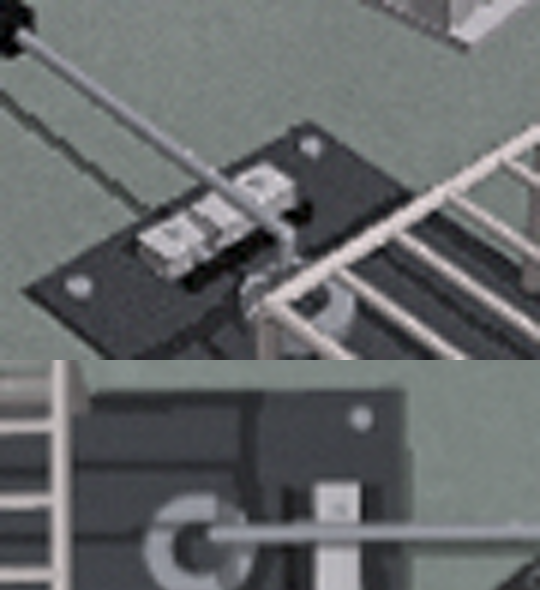

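Call:
{"method": "arm_command", "body": {"rows": [[[-1,0,0,0,0,0,255],[-1,0,0,0,0,0,255],[-1,0,0,0,0,0,255],[-1,0,0,0,0,0,255],[-1,0,0,0,0,0,255],[-1,0,0,0,0,0,255]]]}}

```text
time: 15.55
eef_pos: [0.5594, -0.154, 0.0326]
tcp_rot: [[-0.047, 0.999, -0.0], [0.999, 0.047, 0.0], [0.0, -0.0, -1.0]]
ft_force: [0.4, 0.8, -1.7]
finger_gap: 0.204
```

Call:
{"method": "arm_command", "body": {"rows": [[[-1,0,0,0,0,0,255],[0,0,0,0,0,0,255]]]}}

```text
time: 15.75
eef_pos: [0.5595, -0.1551, 0.0327]
tcp_rot: [[-0.047, 0.999, 0.0], [0.999, 0.047, -0.0], [-0.0, 0.0, -1.0]]
ft_force: [-0.1, 0.1, -2.3]
finger_gap: 0.201
```

Call:
{"method": "arm_command", "body": {"rows": [[[-1,0,0,0,0,0,255],[-1,0,0,0,0,0,255],[0,0,0,0,0,0,255]]]}}

```text
time: 16.05
eef_pos: [0.5596, -0.1571, 0.0327]
tcp_rot: [[-0.047, 0.999, 0.0], [0.999, 0.047, -0.0], [-0.0, 0.0, -1.0]]
ft_force: [-0.6, 0.3, -2.5]
finger_gap: 0.198
```

Call:
{"method": "arm_command", "body": {"rows": [[[-1,0,0,0,0,0,255],[-1,0,0,0,0,0,255],[0,0,0,0,0,0,255]]]}}

```text
time: 16.35
eef_pos: [0.5596, -0.1591, 0.0326]
tcp_rot: [[-0.047, 0.999, -0.0], [0.999, 0.047, -0.0], [-0.0, -0.0, -1.0]]
ft_force: [1.0, -0.6, -2.0]
finger_gap: 0.198
```

Call:
{"method": "arm_command", "body": {"rows": [[[-1,0,0,0,0,0,255],[-1,0,0,0,0,0,255],[0,0,0,0,0,0,255]]]}}

```text
time: 16.65
eef_pos: [0.5597, -0.1607, 0.0326]
tcp_rot: [[-0.047, 0.999, -0.0], [0.999, 0.047, 0.0], [0.0, -0.0, -1.0]]
ft_force: [-0.0, 0.8, -2.0]
finger_gap: 0.203
```

Call:
{"method": "arm_command", "body": {"rows": [[[-1,0,0,0,0,0,255],[0,0,0,0,0,0,255]]]}}

```text
time: 16.85
eef_pos: [0.5595, -0.1614, 0.0325]
tcp_rot: [[-0.048, 0.999, -0.001], [0.999, 0.048, 0.001], [0.001, -0.001, -1.0]]
ft_force: [-0.9, 2.1, -2.1]
finger_gap: 0.201
```

Call:
{"method": "arm_command", "body": {"rows": [[[-1,0,0,0,0,0,255],[0,0,0,0,0,0,255]]]}}

```text
time: 17.05
eef_pos: [0.5594, -0.1622, 0.0324]
tcp_rot: [[-0.048, 0.999, -0.001], [0.999, 0.048, 0.001], [0.001, -0.001, -1.0]]
ft_force: [-1.6, 3.5, -2.5]
finger_gap: 0.201
```

```bash
cat > f.py <<'E'
from h import *
F=[]
for i in range(3):
    snapshot("top"); o=telemetry.get_obs(); F.append(o["ft_force"])
print(o["time"],o["eef_pos"],np.mean(F,0),np.std(F,0)); print(o["tcp_rot"][:,0])
E
python3 f.py
```

```text
17.2 [ 0.55949073 -0.16223824  0.03242236] [-0.97751517  4.54858369 -2.81211359] [0.50541475 0.6183172  0.19825636]
[-4.76503224e-02  9.98863721e-01  8.44747424e-04]
```

Call:
{"method": "arm_command", "body": {"rows": [[[-1,0,0,0,0,0,255],[-1,0,0,0,0,0,255],[0,0,0,0,0,0,255]]]}}

```text
time: 17.5
eef_pos: [0.5595, -0.1632, 0.0322]
tcp_rot: [[-0.048, 0.999, -0.001], [0.999, 0.048, 0.002], [0.002, -0.001, -1.0]]
ft_force: [-1.0, 7.4, -2.6]
finger_gap: 0.205
```

```bash
python3 f.py
```

```text
17.65 [ 0.55957267 -0.16310243  0.03221493] [-1.10083445  6.78976568 -3.17922496] [0.08448545 0.53878674 0.47277876]
[-0.04823479  0.9988335   0.00224647]
```

Call:
{"method": "arm_command", "body": {"rows": [[[-1,0,0,0,0,0,255],[-0.5,0,0,0,0,0,255],[0,0,0,0,0,0,255]]]}}

```text
time: 17.95
eef_pos: [0.5595, -0.1637, 0.032]
tcp_rot: [[-0.049, 0.999, -0.002], [0.999, 0.049, 0.003], [0.003, -0.002, -1.0]]
ft_force: [-1.3, 9.5, -3.2]
finger_gap: 0.202
```

```bash
python3 f.py
```

```text
18.1 [ 0.55958207 -0.16370725  0.03205663] [-1.63609419  8.63416307 -3.71236072] [0.33000099 0.19966864 0.45921443]
[-0.04876318  0.99880479  0.00333895]
```

Call:
{"method": "arm_command", "body": {"rows": [[[-0.5,0,0,0,0,0,255],[0,0,0,0,0,0,255],[0,0,0,0,0,0,255],[0,0,0,0,0,0,255],[0,0,0,0,0,0,255],[0,0,0,0,0,0,255],[0,0,0,0,0,0,255],[0,0,0,0,0,0,255],[0,0,0,0,0,0,255],[0,0,0,0,0,0,255],[0,0,0,0,0,0,255],[0,0,0,0,0,0,255]]]}}

```text
time: 19.3
eef_pos: [0.5596, -0.1639, 0.032]
tcp_rot: [[-0.049, 0.999, -0.002], [0.999, 0.049, 0.004], [0.004, -0.002, -1.0]]
ft_force: [-1.0, 9.9, -3.8]
finger_gap: 0.2
```

```bash
python3 f.py
```

```text
19.45 [ 0.55957447 -0.16391603  0.03201431] [-1.70258908  9.38144923 -2.78171813] [0.33609583 0.35775731 0.15573328]
[-0.04889046  0.99879719  0.00372811]
```

Call:
{"method": "arm_command", "body": {"rows": [[[1,0,0,0,0,0,255],[1,0,0,0,0,0,255],[1,0,0,0,0,0,255],[1,0,0,0,0,0,255],[1,0,0,0,0,0,255],[2,0,0,0,0,0,255],[2,0,0,0,0,0,255],[2,0,0,0,0,0,255],[2,0,0,0,0,0,255],[2,0,0,0,0,0,255],[0,0,0,0,0,0,255],[0,0,0,0,0,0,255]]]}}

```text
time: 20.65
eef_pos: [0.5594, -0.1519, 0.0327]
tcp_rot: [[-0.047, 0.999, 0.0], [0.999, 0.047, -0.0], [-0.0, 0.0, -1.0]]
ft_force: [0.5, -0.4, -0.8]
finger_gap: 0.198
```

```bash
python3 f.py
```

```text
20.8 [ 0.55932994 -0.15205895  0.03266585] [ 0.44701998 -0.32952412 -2.48661133] [0.40688055 0.41724868 0.1709743 ]
[-4.67775806e-02  9.98905324e-01 -1.11503440e-04]
```

Call:
{"method": "arm_command", "body": {"rows": [[[0,0,-2,0,0,0,255],[0,0,-3,0,0,0,255],[0,0,-4,0,0,0,255],[0,0,-5,0,0,0,255],[0,0,-8,0,0,0,255],[0,0,-10,0,0,0,255],[0,0,-10,0,0,0,255],[0,0,-10,0,0,0,255],[0,0,0,0,0,0,255],[0,0,0,0,0,0,255]]]}}

```text
time: 21.8
eef_pos: [0.5595, -0.1518, 0.085]
tcp_rot: [[-0.047, 0.999, 0.001], [0.999, 0.047, 0.0], [0.0, 0.001, -1.0]]
ft_force: [0.2, -0.1, -2.5]
finger_gap: 0.206
```

```bash
python3 f.py
python3 - <<'E'
from h import *
s=snapshot("scene"); t=snapshot("top")
c=cv2.resize(s["image"][150:245,240:380,::-1],None,fx=4,fy=4,interpolation=cv2.INTER_CUBIC)
d=cv2.resize(t["image"][170:235,250:390,::-1],None,fx=4,fy=4,interpolation=cv2.INTER_CUBIC)[:210]
cv2.imwrite("pics/c8.png",np.vstack([c,d]))
o=telemetry.get_obs();tip=o["eef_pos"]+o["tcp_rot"]@[.24,0,.0216]
print(tip,proj(s,tip),proj(t,tip+[0,0,.036]))
E
```

```text
21.95 [ 0.55896983 -0.15169151  0.08419882] [-0.02083031 -0.43108219 -2.21942682] [0.50236495 0.47083489 0.14456158]
[-4.71244091e-02  9.98888998e-01  2.45932540e-04]
[0.54770361 0.08790168 0.06262096] (np.float64(335.860135018795), np.float64(218.34505654911027)) (np.float64(286.7439555401951), np.float64(194.51569418705998))
```

View pics/c8.png

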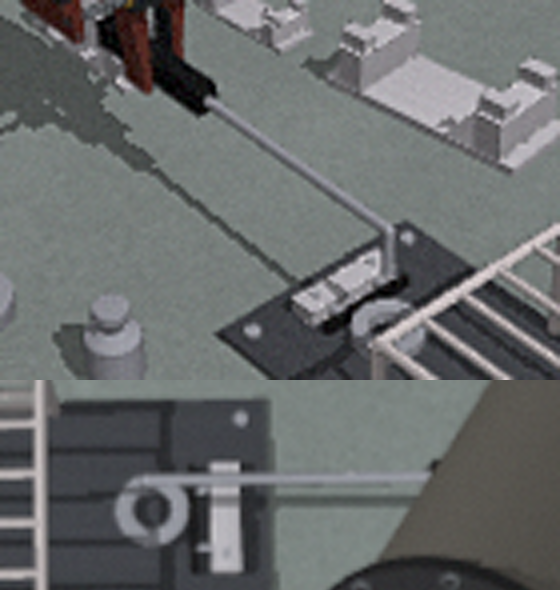

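Call:
{"method": "arm_command", "body": {"rows": [[[-10,-4,-2,0,0,0,255],[-20,-8,0,0,0,0,255],[-25,-10,0,0,0,0,255],[-30,-12,0,0,0,0,255],[-30,-12,0,0,0,0,255],[-25,-10,0,0,0,0,255],[-15,-5,0,0,0,0,255],[-8,-3,0,0,0,0,255],[0,0,0,0,0,0,255],[0,0,0,0,0,0,255],[0,0,0,0,0,0,255]]]}}

```text
time: 23.15
eef_pos: [0.5039, -0.316, 0.0864]
tcp_rot: [[-0.049, 0.999, -0.0], [0.999, 0.049, 0.001], [0.001, 0.0, -1.0]]
ft_force: [0.6, -0.3, -1.2]
finger_gap: 0.202
```

Call:
{"method": "arm_command", "body": {"rows": [[[-1.5,-0.6,10,0,0,0,255],[0,0,15,0,0,0,255],[0,0,12,0,0,0,255],[0,0,8,0,0,0,255],[0,0,5,0,0,0,255],[0,0,4,0,0,0,255],[0,0,2,0,0,0,255],[0,0,2,0,0,0,255],[0,0,0,0,0,0,255],[0,0,0,0,0,0,255]]]}}

```text
time: 24.15
eef_pos: [0.5027, -0.3194, 0.0289]
tcp_rot: [[-0.047, 0.999, 0.0], [0.999, 0.047, -0.0], [-0.0, 0.0, -1.0]]
ft_force: [0.2, -0.1, -2.3]
finger_gap: 0.202
```

Call:
{"method": "arm_command", "body": {"rows": [[[1.5,0,1,0,0,0,255],[0,0,1,0,0,0,255],[0,0,0.5,0,0,0,255],[0,0,0,0,0,0,255],[0,0,0,0,0,0,255]]]}}

```text
time: 24.65
eef_pos: [0.5026, -0.3175, 0.0266]
tcp_rot: [[-0.047, 0.999, 0.0], [0.999, 0.047, 0.001], [0.001, 0.0, -1.0]]
ft_force: [-2.1, 2.7, 5.0]
finger_gap: 0.197
```

```bash
python3 f.py
```

```text
24.8 [ 0.50262241 -0.31749934  0.02659818] [-1.79709143  2.59073853  4.99183122] [0.12249485 0.3224128  0.34695212]
[-4.70883094e-02  9.98890571e-01  5.64202214e-04]
```

Call:
{"method": "arm_command", "body": {"rows": [[[0,0,-0.5,0,0,0,255],[0,0,0,0,0,0,150],[0,0,0,0,0,0,100],[0,0,0,0,0,0,50],[0,0,0,0,0,0,0],[0,0,0,0,0,0,0],[0,0,0,0,0,0,0],[0,0,0,0,0,0,0],[0,0,0,0,0,0,0],[0,0,0,0,0,0,0]]]}}

```text
time: 25.8
eef_pos: [0.5024, -0.3178, 0.0266]
tcp_rot: [[-0.047, 0.999, -0.0], [0.999, 0.047, 0.0], [0.0, -0.0, -1.0]]
ft_force: [0.5, -0.4, -0.6]
finger_gap: 0.975
```

Call:
{"method": "arm_command", "body": {"rows": [[[0,0,-10,0,0,0,0],[0,0,-20,0,0,0,0],[0,0,-40,0,0,0,0],[0,0,-40,0,0,0,0],[0,0,-40,0,0,0,0],[-40,0,-30,0,0,0,0],[-45,0,0,0,0,0,0],[-45,0,0,0,0,0,0],[0,0,0,0,0,0,0],[0,0,0,0,0,0,0]]]}}

```text
time: 26.8
eef_pos: [0.5077, -0.4488, 0.207]
tcp_rot: [[-0.044, 0.999, -0.0], [0.999, 0.044, -0.0], [-0.0, -0.0, -1.0]]
ft_force: [0.7, -0.1, 0.6]
finger_gap: 0.998
```

Run:
```python
from h import *
s=snapshot("scene"); t=snapshot("top")
c=cv2.resize(s["image"][130:290,240:440,::-1],None,fx=3,fy=3,interpolation=cv2.INTER_CUBIC)
cv2.imwrite("pics/c9.png",c)
d=plane(t,288,202.5,.018)[:2]-[.535,.154];print("ring guard",d@[-.05,.9987],d@[-.9987,-.05])
a=cv2.imread("pics/scene0.png"); df=np.abs(a.astype(int)-s["image"][:,:,::-1]).max(2)[135:200,235:320]; print("rest-area diff px>60:",(df>60).sum())
print(proj(s,[.492,-.079,.005]),telemetry.get_obs()["finger_gap"],telemetry.get_obs()["eef_pos"])
```

```text
ring guard -0.06647125026805308 -0.004407439006576579
rest-area diff px>60: 44
(np.float64(313.0589425146068), np.float64(195.1573490258331)) 0.9952413425151957 [ 0.50887314 -0.4463765   0.20665762]
```

View pics/c9.png

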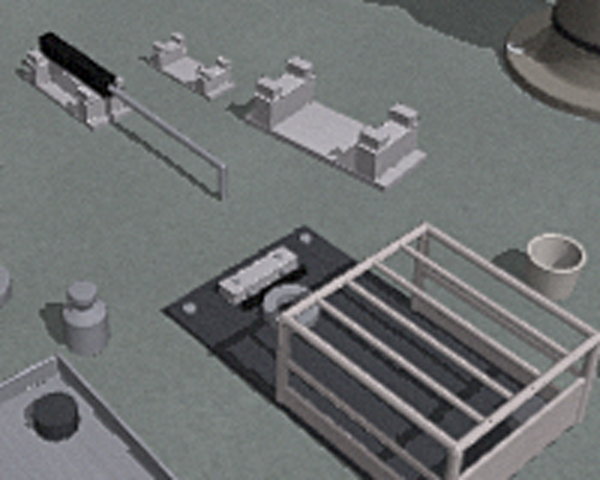

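```bash
python3 -c "
from workcell import sign_off; print(sign_off())"
```

```text
the job is handed in; nothing more can be done
None
```

I hooked the ring, drew it out onto the end stop's pad, and put the rod back in its rest. The job was handed in at about 27 s of the 72 s allowed.

- **Press:** I felt for the pad in 1–2 mm steps. The pull was then held for over a second, reading 8.5–10 N, with no reading above 10 N.
- **Ring:** After the hook came out, the top view put the ring's centre at guard x ≈ -66 mm and y ≈ -4 mm. The pictures show it lying flat by the pad.
- **Rod:** In the last picture it lies in both notches with the hook down. The tip is at about pixel (314, 195), against about (313, 195) at the start.
- **Robot:** The gripper is open and well clear of everything, at a height of about 0.21 m.

**Not fully checked:**
- The disc was not looked at again after the job, but the rod worked well away from it.
- The end poses come from single camera views, good to a few millimetres.
- The check comparing the area around the rest before and after found 44 clearly changed pixels. I put this down to shadow and a millimetre or so of shift in the rod, but did not look further.

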